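Change-out check: pull the filter plate from the bench filter unit

ROBOT

A 6-joint arm with a two-finger parallel gripper is mounted at the origin on a cart in front of the work surface, level with it; the furniture and walls round the work are solid. World frame = base frame: x ahead of the robot, y to its left, z up, the work surface at z = 0. Lengths are in m, angles in degrees, forces in N, time in s.
With the tool pointing down it reaches from about 0.4 to 0.825 m from the base axis. Payload 7 kg.
Tool frame: the origin (TCP) lies between the finger pads; the fingertips stand 22 mm ahead of it and the grasp point (between the pads) lies 3 mm ahead of it; z points along the fingers, y is the line along which they close (so a half turn about z gives the same grasp; the last joint's range is limited). The gripper opens to 88 mm and grips with 3 to 60 N. Pads are 19 mm wide; open, the fingers measure 130 mm over their backs; the gripper's body (78 mm by 193 mm) begins 47 mm behind the grasp point.
Start: joints at [-49.727, 20.546, 0.682, 0, -70.136, -16.507], TCP at [0.272, -0.618, 0.249] pointing down, gripper open.
Joint ranges: [-176.03, 176.03], [-82.01, 121.73], [-58.28, 71.71], [-173.87, 95.51], [-174.79, -0.11], [-173.66, 173.66]. Speed limits (degrees/s): [136.94, 136.94, 172.46, 180, 180, 180].

INTERFACE

Orientations are given as [roll, pitch, yaw] about the fixed x, y, z axes, in that order (R = Rz(yaw) Ry(pitch) Rx(roll)).
In Python, from plant import ctrl gives the robot as it stands.
- The arm moves only by the tool apply_moves, never from a script. Its argument "targets" is a list of rows, each an object with "travel": the shift along the tool's x, y, z in mm, a list of three; "roll": the turn about the tool's z in degrees; "jaw": the finger opening in mm, from 0 to 87.6. In form: [{"travel": [tx, ty, tz], "roll": roll, "jaw": jaw}, ...]. A call has 1 to 10 rows; each row shifts and turns the commanded pose from where the row before left it, along the tool's axes as they then stand; what a row does not reach is not made up. A row lasts 1/10 s, in which the tool goes at most 50 mm and 8.59 degrees, less where a joint would pass 70% of its speed; a pose out of reach is approached as far as the arm can. A call with a gripper value outside its range is refused whole. The fingers move at their own pace and stop on an object; the grip force is fixed at half the most. Time passes only in rows, so rows that do not move let the fingers close. It gives the time, the measured TCP pose, the force, the opening and the grip force at its end, in the units of the state.
- ctrl.get_obs(): the state, without advancing time (a new reading comes with each control period).
- ctrl.snapshot(name): name is "scene" or "side" or "wrist"; returns the picture (480x640x3 uint8, red, green, blue); there is no depth.
- ctrl.calibration(name): a dict with "K" (3x3 intrinsics, pixels), "extrinsics" (4x4, takes a point from camera to world coordinates); the wrist camera has in their place "hand_eye" (4x4, takes a point from camera to tool coordinates, whose origin is the TCP and whose axes are the flange's). Camera axes: x right, y down, z forward; pixel columns grow to the right and rows downward; lengths in m; the calibration is good to about 2 mm. A picture is of the moment at which its call begins: read the wrist's pose just before it. calibration takes no time and is no camera call.
- ctrl.close_job(): hands the job in; it is judged then, once.
The state is a dict: "clock": time; "joint_pos": joint angles; "qvel": joint speeds; "tau": joint torques, N m; "tool_pos": TCP position; "orientation": TCP orientation; "force": force on the tool from outside, world axes, zero at the start; "moment": the same for the moment, N m; "opening": finger opening in m; "gripper_force": force on a finger pad.
Only numpy, scipy, OpenCV 4.12 (cv2) and the standard library are available. Lean on these libraries where they do the work, as an engineer would, in place of code of your own. Each camera call takes 0.05 s, during which the arm holds its last target. There are 200 camera calls.

TASK

Take the wire basket off the white filter unit's cover and hang it by its handle on the two hooks of the hook stand. Then swing the cover up until it stands open, draw the blue-framed filter plate out by its tab and hold it up for inspection, upright and still, about a hand's breadth above the middle of the round pan on the blue mat. Finish still holding the plate there, with the basket hanging and the cover open, and leave the pan and the other things on the bench where they are.

Things in the scene. Friction and masses are not known exactly. Their poses are not given: they have to be found in the camera images.
- filter_unit: White box fixed to the bench, 160 (x) x 150 (y) x 90 mm high with 5 mm walls, vent slits in its front. Origin: centre of its underside; x points to its back, where the cover's hinge is, z up. Inside, the filter plate stands in a 24 mm deep slot 20 mm in front of the centre (x = -20 mm), broad faces to the front and back, clearance about 2 mm all round; it lifts straight up. Around the tab there is free room: 50 mm in front and 90 mm behind, down to 60 mm below the rim.
- cover (a joint): Angle of the flat grey cover (162 x 152 x 8 mm) on top of the unit, rad: 0 shut, 1.57 standing straight up, stop at 1.7. Its hinge lies along the unit's y axis at the back rim. Friction in the hinge (about 0.2 Nm, some 1 N at the bar) makes it stay where it is left.
- cover_hinge (a point): Point on the cover's hinge axis: unit frame x = +80 mm, y = 0, z = 90 mm. It has the unit's axes.
- cover_bar (a point): Middle of the cover's round steel handle bar, 10 mm thick, along the unit's y, 64 mm free between its two legs. Shut, it lies 183 mm in front of and 34 mm above the hinge axis (23 mm in front of the box), and it moves on a circle about that axis, up and to the back. It can be pinched from above and turns between the fingers.
- wire_basket: Steel wire basket, 120 g, 56 (x) x 104 (y) x 45 mm high, with a rigid upright bail: legs at y = +-50 mm and a straight 8 mm bar along its y at 105 mm height; 56 mm of free height under the bar. It stands on the cover at the start. Carried past the hook tips it must be clear above them. Origin: centre of its underside.
- basket_grip (a point): Middle of the red grip sleeve on the bail's bar: 12 (x) x 34 (y) x 14 mm high, 105 mm above the basket's underside.
- hook_stand: Fixed steel stand with two upturned hooks of 8 mm wire, 64 mm apart (at y = +-32 mm), that point to its -x, roughly towards the robot. Origin on the bench under the hooks' seats; x points to the posts, which stand at x = +60 mm and reach no higher than 168 mm. Hook tips at x = -30 mm, their top 174 mm above the bench. The bar is brought from the -x side over the tips, with the bail's legs outside the two hooks and the basket's body below them, and let down into the seats.
- hook_seat (a point): Where the middle of the basket's grip sleeve lies when the bar is seated in both hooks: midway between the hooks, 160 mm above the bench, with the stand's axes. The bar then lies along its y.
- filter_plate: Filter plate, 80 g: blue frame 14 (x) x 80 (y) x 56 mm high with white pleats and a grip tab on top, 80 mm high in all. Origin: centre of its underside; x across its broad faces, z up. Hidden in the unit at the start, its underside 9 mm above the bench, tab's top 1 mm under the rim.
- plate_tab (a point): Middle of the tab, 68 mm above the plate's underside: 8 mm thick along x, 36 mm wide along y, from 56 to 80 mm above the underside.
- weighing_pan: Loose round pale metal pan, 138 mm across, 8 mm high, lying in the middle of a fixed round blue mat (170 mm across, 3 mm thick) on the bench. Origin: centre of its underside. Must stay where it is.
- sample_jar_1: Loose open glass jar, 52 mm across, 90 mm high, left of the hook stand. Bystander. Origin: centre of its underside.
- carton_rose: Loose upright carton, 46 x 62 x 163 mm, white with a green top and red dots, behind the filter unit. Bystander. Origin: centre of its underside.
Not all that is in view belongs to the job. Leave any yellow look-alike of the wire_basket alone.

How it is judged (in metres and radians):
On the way, in this order (a step that is already met when the one before it is completed fails the run):
1. the basket hangs by its bar on both hooks, let go (horizontal distance between basket_grip and hook_seat below 0.025 m and z of basket_grip in the frame of hook_seat between -0.012 and 0.015 m and contact force between wire_basket and hook_stand above 0.3 N and contact force between wire_basket and the fingers below 0.1 N and linear speed of wire_basket below 0.05 m/s), for 0.2 s.
2. the cover stands open (at least 1.2 rad) (value of joint cover above 1.2 rad), for 0.2 s.
3. the plate is drawn clear of the unit, held by the fingers (z of filter_plate in the frame of filter_unit above 0.095 m and contact force between filter_plate and the fingers above 1 N), for 0.2 s.
At the end, for the whole second after the job is handed in: Fingers hold the plate still, within 0.25 rad of upright, underside 50-200 mm above the bench, within 40 mm of the pan's middle in plan, touching no pan or unit; basket hangs untouched on the hooks (grip within 25 mm of the seat, height -12 to +15 mm); cover open 1.1 rad or more (horizontal distance between basket_grip and hook_seat below 0.025 m and z of basket_grip in the frame of hook_seat between -0.012 and 0.015 m and contact force between wire_basket and hook_stand above 0.3 N and contact force between wire_basket and the fingers below 0.1 N and value of joint cover above 1.1 rad and horizontal distance between filter_plate and weighing_pan below 0.04 m and height (world z) of filter_plate between 0.05 and 0.2 m and angle between filter_plate's own z axis and vertical below 0.25 rad and linear speed of filter_plate below 0.03 m/s and contact force between filter_plate and the fingers above 1 N and contact force between filter_plate and weighing_pan below 0.05 N and contact force between filter_plate and filter_unit below 0.05 N); the arm keeps its last pose, push and grip.
It fails at once if the pan is shifted by more than 30 mm (distance of weighing_pan from where it was at the start of the episode above 0.03 m).
It fails at once if the jar beside the hook stand is shifted by more than 30 mm (distance of sample_jar_1 from where it was at the start of the episode above 0.03 m).
It fails at once if the carton behind the unit is shifted by more than 30 mm (distance of carton_rose from where it was at the start of the episode above 0.03 m).
It also fails if it takes over 64 s, if anything falls off the work surface, if the arm or the gripper's body presses on something with over 40 N, if the wrist force passes 120 N, or if a joint passes its speed limit or range.

## Working session

There is one attempt and no reset: what is moved stays moved. The work goes in short steps, Python scripts to look and compute and a tool call to move; the robot and the scene stay as the last step left them, time stands still between calls to the robot, and variables do not carry over. Pictures are saved under pics/ and viewed, at most 13 in all, crops included, and the job is handed in when it is done.

Besides the shell and the picture viewer there is one more tool, called after "Request:" by a JSON object that holds its "fn" and its "kwargs". apply_moves: Moves the arm, as the interface text tells. Its arguments: {"type":"object","properties":{"targets":{"type":"array","items":{"type":"object","properties":{"travel":{"type":"array","items":{"type":"number"}},"roll":{"type":"number"},"jaw":{"type":"number"}}}}},"required":["targets"]}

```bash
mkdir -p pics; python3 - <<'E'
from plant import ctrl
import cv2, numpy as np
np.set_printoptions(precision=4,suppress=True)
o=ctrl.get_obs()
print(o)
for n in ("scene","side","wrist"):
    im=ctrl.snapshot(n); cv2.imwrite(f"pics/{n}0.png",im[:,:,::-1]); print(n,ctrl.calibration(n))
E
```

```text
{'clock': 0.0, 'joint_pos': array([-49.7276,  20.5907,   0.6342,  -0.0207, -70.1364, -16.5078]), 'qvel': array([-0.0385, -0.0531,  0.0186,  0.0195, -0.0117,  0.0162]), 'tau': array([ -0.0003, -58.2719,  29.3059,   6.9974,   0.0068,  -0.0002]), 'tool_pos': array([ 0.2718, -0.6174,  0.2476]), 'orientation': array([ 179.9054,   -0.0078, -156.2424]), 'force': array([0.8398, 0.2252, 0.635 ]), 'moment': array([ 0.0071, -0.0427, -0.0059]), 'gripper_force': 0.0, 'opening': 0.08757005117679047}
scene {'K': array([[522.9129,   0.    , 317.4909],
       [  0.    , 522.9129, 245.3694],
       [  0.    ,   0.    ,   1.    ]]), 'extrinsics': array([[ 0.4948, -0.547 ,  0.6753, -0.356 ],
       [-0.8689, -0.2969,  0.3961, -0.49  ],
       [-0.0162, -0.7827, -0.6222,  0.9825],
       [ 0.    ,  0.    ,  0.    ,  1.    ]])}
side {'K': array([[576.1176,   0.    , 326.2449],
       [  0.    , 576.1176, 243.2277],
       [  0.    ,   0.    ,   1.    ]]), 'extrinsics': array([[-0.4485, -0.5811,  0.6791, -0.3659],
       [-0.8935,  0.3092, -0.3256,  0.4933],
       [-0.0208, -0.7528, -0.6579,  1.0503],
       [ 0.    ,  0.    ,  0.    ,  1.    ]])}
wrist {'K': array([[336.6625,   0.    , 315.589 ],
       [  0.    , 336.6625, 239.2471],
       [  0.    ,   0.    ,   1.    ]]), 'hand_eye': array([[ 0.0007, -0.9678, -0.2518,  0.068 ],
       [ 1.    ,  0.0006,  0.0004, -0.0005],
       [-0.0002, -0.2518,  0.9678, -0.1361],
       [ 0.    ,  0.    ,  0.    ,  1.    ]])}
```

View pics/scene0.png

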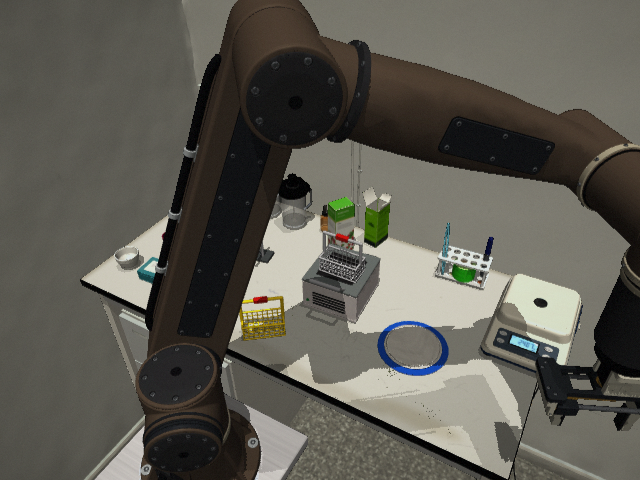

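View pics/side0.png

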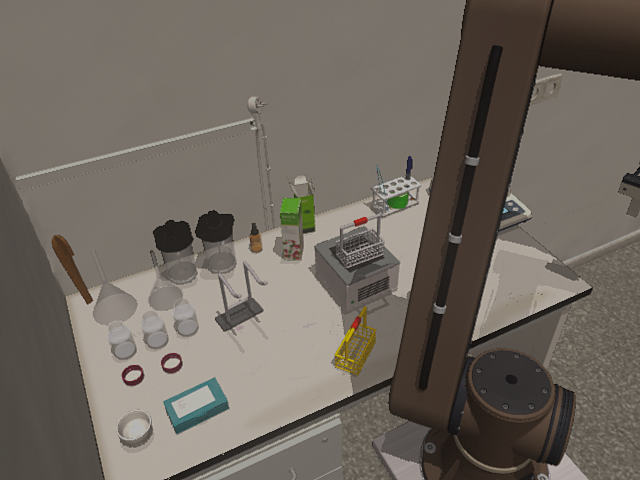

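The scene view shows the grey-white basket with a red grip at (342,239) on the unit, a yellow decoy at (262,315), and the pan in its blue ring at (413,347). In the side view the grip is at (361,222), the hook stand at about (240,295) and the jar at (185,318).

```bash
cat > h.py <<'E'
from plant import ctrl
import cv2, numpy as np
from scipy.spatial.transform import Rotation as Rn
np.set_printoptions(precision=4,suppress=True)
def pose(o=None):
    o=o or ctrl.get_obs(); T=np.eye(4); T[:3,:3]=Rn.from_euler('xyz',o['orientation'],degrees=True).as_matrix(); T[:3,3]=o['tool_pos']; return T
def cam(n,T=None):
    c=ctrl.calibration(n); return c['K'],(c['extrinsics'] if n!='wrist' else T@c['hand_eye'])
def ray(n,p,T=None):
    K,E=cam(n,T); d=E[:3,:3]@np.linalg.solve(K,[p[0],p[1],1]); return E[:3,3],d/np.linalg.norm(d)
def plane(n,p,z,T=None):
    c,d=ray(n,p,T); return c+d*(z-c[2])/d[2]
def tri(r1,r2):
    (a,u),(b,v)=r1,r2
    s=np.linalg.lstsq(np.c_[u,-v],b-a,rcond=None)[0]; P,Q=a+u*s[0],b+v*s[1]; return (P+Q)/2,np.linalg.norm(P-Q)
def proj(n,X,T=None):
    K,E=cam(n,T); x=K@(E[:3,:3].T@(np.asarray(X)-E[:3,3])); return x[:2]/x[2]
def blobs(im,lo,hi,mn=15):
    m=cv2.inRange(cv2.cvtColor(im,cv2.COLOR_RGB2HSV),lo,hi)
    n,_,s,c=cv2.connectedComponentsWithStats(m)
    return [(s[i,4],c[i],s[i,:4]) for i in range(1,n) if s[i,4]>=mn]
E
python3 - <<'E'
from h import *
s=cv2.imread('pics/scene0.png')[:,:,::-1].copy(); d=cv2.imread('pics/side0.png')[:,:,::-1].copy()
for n,im in (('scene',s),('side',d)):
    for lo,hi in (((0,170,90),(6,255,255)),((174,170,90),(180,255,255)),((108,180,80),(125,255,255))):
        print(n,lo[0],[b for b in blobs(im,lo,hi)])
m=cv2.inRange(cv2.cvtColor(s,cv2.COLOR_RGB2HSV),(108,180,80),(125,255,255))
c=max(cv2.findContours(m,cv2.RETR_EXTERNAL,cv2.CHAIN_APPROX_NONE)[0],key=cv2.contourArea)
P=np.array([plane('scene',p[0],.003)[:2] for p in c]); print(P.mean(0),cv2.minEnclosingCircle(P.astype('f4')))
cv2.imwrite('pics/c1.png',cv2.resize(d[190:340,205:405,::-1],None,fx=4,fy=4,interpolation=cv2.INTER_CUBIC))
E
```

```text
scene 0 [(np.int32(74), array([341.9189, 237.4865]), array([336, 234,  13,   9], dtype=int32)), (np.int32(51), array([259.098 , 298.7255]), array([253, 297,  14,   6], dtype=int32))]
scene 174 []
scene 108 [(np.int32(885), array([412.5774, 351.1751]), array([378, 321,  70,  54], dtype=int32))]
side 0 [(np.int32(65), array([360.3231, 220.7846]), array([354, 217,  13,   9], dtype=int32)), (np.int32(52), array([355.8269, 322.0769]), array([351, 317,  10,  11], dtype=int32))]
side 174 []
side 108 []
[ 0.4738 -0.2624] ((0.47572505474090576, -0.2609977126121521), 0.08421244472265244)
```

View pics/c1.png

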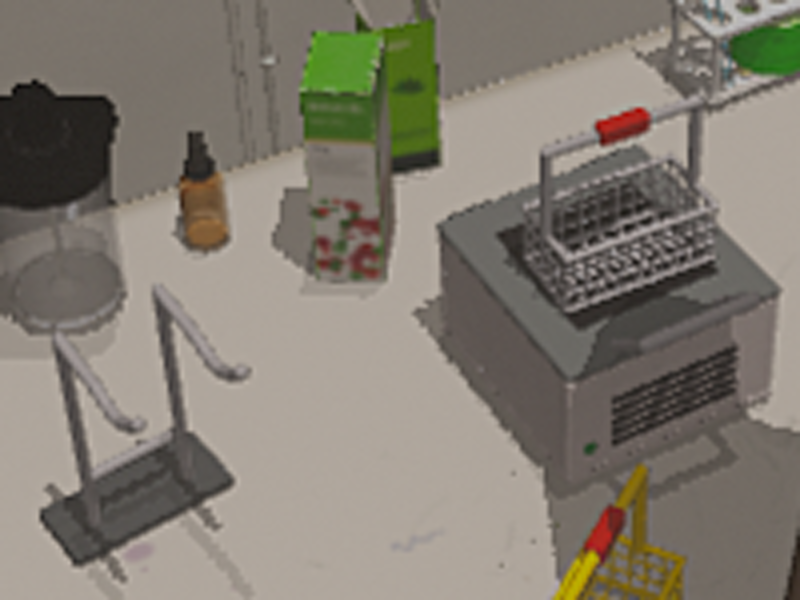

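The crop shows the two hook tips at about (132,424) and (240,373) and the cover corners at (440,228), (568,380), (778,290) and (640,148). The loop at (690,455) may be only the shadow of the cover bar.

```bash
python3 - <<'E'
from h import *
q=lambda x,y:(x/4+205-.4,y/4+190-.4)
g,e=tri(ray('scene',(341.9,237.5)),ray('side',(360.3,220.8))); print('grip',g,e)
L=[plane('side',q(*p),.170) for p in((132,424),(240,373))]
Pt=[plane('side',q(*p),.164) for p in((60,335),(160,288))]
print('tips',L,np.linalg.norm(L[0]-L[1]));print('posts',Pt,np.linalg.norm(Pt[0]-Pt[1]))
mt=(L[0]+L[1])/2; mp=(Pt[0]+Pt[1])/2; d=mp-mt; print('dir',np.degrees(np.arctan2(d[1],d[0])),np.linalg.norm(d[:2]))
v=L[0]-L[1]; print('dir from tips',np.degrees(np.arctan2(v[1],v[0]))-90); print('seat~',mt[:2]+d[:2]/np.linalg.norm(d[:2])*.03)
C=np.array([plane('side',q(*p),.098) for p in((440,228),(568,380),(778,290),(640,148))]); print('cover',C)
for i in range(4): w=C[(i+1)%4]-C[i]; print(np.linalg.norm(w),np.degrees(np.arctan2(w[1],w[0])))
print('centre',C.mean(0))
B=[plane('side',q(*p),.004) for p in((440,228),)]
E
```

```text
grip [ 0.5427 -0.0318  0.204 ] 0.0018191030578274827
tips [array([0.4805, 0.2986, 0.17  ]), array([0.4891, 0.2336, 0.17  ])] 0.0655091609756466
posts [array([0.5694, 0.3092, 0.164 ]), array([0.5793, 0.2465, 0.164 ])] 0.06355191350456672
dir 7.488713804489003 0.09034441270837941
dir from tips 7.557934440755119
seat~ [0.5145 0.27  ]
cover [[ 0.6193  0.0535  0.098 ]
 [ 0.4645  0.0458  0.098 ]
 [ 0.4726 -0.1022  0.098 ]
 [ 0.6289 -0.0952  0.098 ]]
0.1549344333919667 -177.148630448014
0.14814125551576118 -86.87322934627937
0.156410719161781 2.5559673867835504
0.1489619981356215 93.69231182661682
centre [ 0.5463 -0.0245  0.098 ]
```

Request:
{"fn": "apply_moves", "kwargs": {"targets": [{"travel": [0, 0, -4], "roll": -4, "jaw": 87}, {"travel": [0, 0, -8], "roll": -8, "jaw": 87}, {"travel": [0, 0, -8], "roll": -8, "jaw": 87}, {"travel": [0, 0, -8], "roll": -8, "jaw": 87}, {"travel": [0, 0, -8], "roll": -8, "jaw": 87}, {"travel": [0, 0, -8], "roll": -8, "jaw": 87}, {"travel": [0, 0, -8], "roll": -8, "jaw": 87}, {"travel": [0, 0, -8], "roll": -8, "jaw": 87}, {"travel": [0, 0, -8], "roll": -8, "jaw": 87}, {"travel": [0, 0, -4], "roll": -2, "jaw": 87}]}}

```text
clock: 1.15
tool_pos: [0.272, -0.6178, 0.321]
orientation: [-180.0, -0.0, -85.9]
force: [-0.4, 0.8, 0.2]
opening: 0.087
gripper_force: 0.0
```

```bash
cat >> h.py <<'E'
def rel(X,yaw=None):
    "travel in mm (tool axes) and roll to reach world X / yaw, from the measured pose"
    o=ctrl.get_obs(); T=pose(o); t=T[:3,:3].T@(np.asarray(X)-T[:3,3])*1000
    print('tcp',o['tool_pos'],o['orientation'],'t',round(o['clock'],2),'F',o['force'],'travel',t.round(1),'roll',None if yaw is None else round((-(yaw-o['orientation'][2])+180)%360-180,1))
E
python3 - <<'E'
from h import *
q=lambda x,y:(x/4+205-.4,y/4+190-.4)
a,b=[plane('side',q(*p),.203) for p in((545,152),(695,103))]; v=a-b;print(a,b,np.linalg.norm(v),np.degrees(np.arctan2(v[1],v[0]))-90)
rel([.543,-.032,.32],-87)
E
```

```text
[0.5418 0.0197 0.203 ] [ 0.5402 -0.0794  0.203 ] 0.09914095149096137 -0.8928324781966523
tcp [ 0.272  -0.6178  0.321 ] [-179.9935   -0.0137  -85.9415] t 1.15 F [-0.3997  0.8203  0.207 ] travel [-565.2 -311.7    0.9] roll 1.1
```

Request:
{"fn": "apply_moves", "kwargs": {"targets": [{"travel": [-15, -8, 0], "roll": 0, "jaw": 87}, {"travel": [-30, -17, 0], "roll": 0, "jaw": 87}, {"travel": [-40, -22, 0], "roll": 0, "jaw": 87}, {"travel": [-40, -22, 0], "roll": 0, "jaw": 87}, {"travel": [-40, -22, 0], "roll": 0, "jaw": 87}, {"travel": [-40, -22, 0], "roll": 0, "jaw": 87}, {"travel": [-40, -22, 0], "roll": 0, "jaw": 87}, {"travel": [-40, -22, 0], "roll": 0, "jaw": 87}, {"travel": [-40, -22, 0], "roll": 0, "jaw": 87}, {"travel": [-40, -22, 0], "roll": 0, "jaw": 87}]}}

```text
clock: 2.15
tool_pos: [0.4486, -0.2379, 0.3205]
orientation: [-180.0, 0.0, -86.3]
force: [0.9, -0.9, 0.5]
opening: 0.0867
gripper_force: 0.0
```

Request:
{"fn": "apply_moves", "kwargs": {"targets": [{"travel": [-40, -22, 0], "roll": 0, "jaw": 87}, {"travel": [-40, -22, 0], "roll": 0, "jaw": 87}, {"travel": [-40, -22, 0], "roll": 0, "jaw": 87}, {"travel": [-40, -22, 0], "roll": 0, "jaw": 87}, {"travel": [-25, -14, 0], "roll": 0, "jaw": 87}, {"travel": [-15, -9, 0], "roll": 0, "jaw": 87}, {"travel": [0, 0, 0], "roll": 0, "jaw": 87}, {"travel": [0, 0, 0], "roll": 0, "jaw": 87}]}}

```text
clock: 2.95
tool_pos: [0.5458, -0.0334, 0.3202]
orientation: [180.0, -0.0, -86.2]
force: [-0.4, 0.2, 0.7]
opening: 0.087
gripper_force: 0.0
```

```bash
python3 - <<'E'
from h import *
rel([.543,-.032,.203],-87)
T=pose(); im=ctrl.snapshot('wrist'); cv2.imwrite('pics/w1.png',im[:,:,::-1])
for b in blobs(im,(0,170,60),(8,255,255),200): print(b, plane('wrist',b[1],.209,T))
s=ctrl.snapshot('side'); cv2.imwrite('pics/s1.png',s[:,:,::-1])
E
```

```text
tcp [ 0.5458 -0.0334  0.3202] [179.9526  -0.0052 -86.2247] t 2.95 F [-0.3916  0.1729  0.7237] travel [ -1.6   2.6 117.2] roll 0.8
(np.int32(527), array([318.5958, 246.2125]), array([310, 226,  18,  42], dtype=int32)) [ 0.5429 -0.0319  0.209 ]
```

View pics/w1.png

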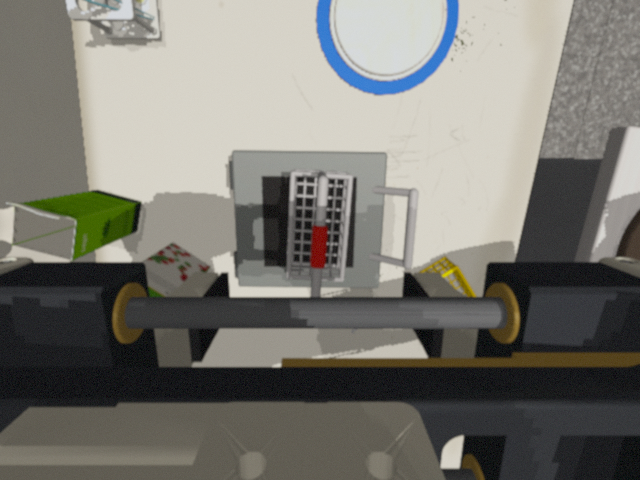

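The wrist view shows the basket's red grip at (318,246) with its bar running from about (321,180) to (317,290). The cover bar is at (413,191)-(408,266), and the cover's front edge at x≈386.

```bash
python3 - <<'E'
from h import *
T=pose()
def yaw(P,z):
    a,b=[plane('wrist',p,z,T) for p in P]; v=b-a; print(a,b,'mid',(a+b)/2,'len',np.linalg.norm(v),'yaw',np.degrees(np.arctan2(v[1],v[0]))-90)
yaw(((321.5,180),(317,290)),.207)
yaw(((412.5,191),(408,266)),.126)
yaw(((386,153),(383.5,285)),.098)
yaw(((232.5,153),(235,285)),.098)
E
```

```text
[ 0.5441 -0.0824  0.207 ] [0.5416 0.0043 0.207 ] mid [ 0.5429 -0.0391  0.207 ] len 0.08678023397794461 yaw 1.6319019729797901
[ 0.4526 -0.0712  0.126 ] [0.4465 0.0061 0.126 ] mid [ 0.4495 -0.0325  0.126 ] len 0.07748181879208413 yaw 4.463075921054525
[ 0.477  -0.1056  0.098 ] [0.4626 0.0398 0.098 ] mid [ 0.4698 -0.0329  0.098 ] len 0.14608582484471325 yaw 5.65437081920534
[ 0.6351 -0.0952  0.098 ] [0.6318 0.0508 0.098 ] mid [ 0.6334 -0.0222  0.098 ] len 0.14607044195154767 yaw 1.3007359687916562
```

Request:
{"fn": "apply_moves", "kwargs": {"targets": [{"travel": [-2, 3, 10], "roll": -1, "jaw": 60}, {"travel": [0, 0, 20], "roll": -1, "jaw": 60}, {"travel": [0, 0, 25], "roll": 0, "jaw": 60}, {"travel": [0, 0, 25], "roll": 0, "jaw": 60}, {"travel": [0, 0, 20], "roll": 0, "jaw": 60}, {"travel": [0, 0, 12], "roll": 0, "jaw": 60}, {"travel": [0, 0, 0], "roll": 0, "jaw": 30}, {"travel": [0, 0, 0], "roll": 0, "jaw": 5}, {"travel": [0, 0, 0], "roll": 0, "jaw": 5}, {"travel": [0, 0, 0], "roll": 0, "jaw": 5}]}}

```text
clock: 4.05
tool_pos: [0.5436, -0.0316, 0.2096]
orientation: [-179.9, 0.0, -84.2]
force: [0.8, -0.2, -0.7]
opening: 0.0335
gripper_force: 0.0
```

Request:
{"fn": "apply_moves", "kwargs": {"targets": [{"travel": [0, 0, 0], "roll": 0, "jaw": 5}, {"travel": [0, 0, 0], "roll": 0, "jaw": 5}, {"travel": [0, 0, 0], "roll": 0, "jaw": 5}, {"travel": [0, 0, 0], "roll": 0, "jaw": 5}]}}

```text
clock: 4.45
tool_pos: [0.5432, -0.0316, 0.2088]
orientation: [-180.0, 0.0, -84.2]
force: [-1.0, 1.0, 1.4]
opening: 0.0116
gripper_force: 29.6
```

Request:
{"fn": "apply_moves", "kwargs": {"targets": [{"travel": [0, 0, -5], "roll": 0, "jaw": 5}, {"travel": [0, 0, -15], "roll": 0, "jaw": 5}, {"travel": [0, 0, -30], "roll": 0, "jaw": 5}, {"travel": [0, 0, -30], "roll": 0, "jaw": 5}, {"travel": [-5, 2, -20], "roll": 0, "jaw": 5}, {"travel": [-15, 4, -10], "roll": 0, "jaw": 5}, {"travel": [-25, 6, 0], "roll": 0, "jaw": 5}, {"travel": [-35, 9, 0], "roll": 0, "jaw": 5}, {"travel": [-40, 10, 0], "roll": 0, "jaw": 5}, {"travel": [-40, 10, 0], "roll": 0, "jaw": 5}]}}

```text
clock: 5.45
tool_pos: [0.4853, 0.1243, 0.3186]
orientation: [180.0, 0.0, -84.3]
force: [0.8, 0.4, -1.6]
opening: 0.0117
gripper_force: 29.6
```

Request:
{"fn": "apply_moves", "kwargs": {"targets": [{"travel": [-40, 10, 0], "roll": -1, "jaw": 5}, {"travel": [-40, 10, 0], "roll": -1, "jaw": 5}, {"travel": [-30, 8, 0], "roll": 0, "jaw": 5}, {"travel": [-20, 6, 0], "roll": 0, "jaw": 5}, {"travel": [-10, 3, 0], "roll": 0, "jaw": 5}, {"travel": [0, 0, 0], "roll": 0, "jaw": 5}, {"travel": [0, 0, 0], "roll": 0, "jaw": 5}]}}

```text
clock: 6.15
tool_pos: [0.4327, 0.2575, 0.3185]
orientation: [180.0, -0.0, -82.2]
force: [0.3, 0.5, -1.7]
opening: 0.0123
gripper_force: 29.6
```

```bash
python3 - <<'E'
from h import *
rel([.435,.26,.20],-82.5)
for p in ((185,332),(185,303)): print(plane('side',p,0),plane('side',p,.09))
T=pose(); im=ctrl.snapshot('wrist'); s=ctrl.snapshot('side')
print('tips exp',[proj('wrist',p,T) for p in ((.4805,.2986,.17),(.4891,.2336,.17))])
cv2.imwrite('pics/w2.png',np.hstack([cv2.resize(im,(400,300)),cv2.resize(s[180:380,90:357],(400,300))])[:,:,::-1])
E
```

```text
tcp [0.4327 0.2575 0.3185] [179.9822  -0.021  -82.22  ] t 6.15 F [ 0.3101  0.4562 -1.7036] travel [ -2.2  -2.7 118.5] roll 0.3
[0.5897 0.4129 0.    ] [0.5078 0.4198 0.09  ]
[0.6813 0.3863 0.    ] [0.5916 0.3955 0.09  ]
tips exp [array([255.8026, 269.7834]), array([252.7132, 196.5338])]
```

View pics/w2.png

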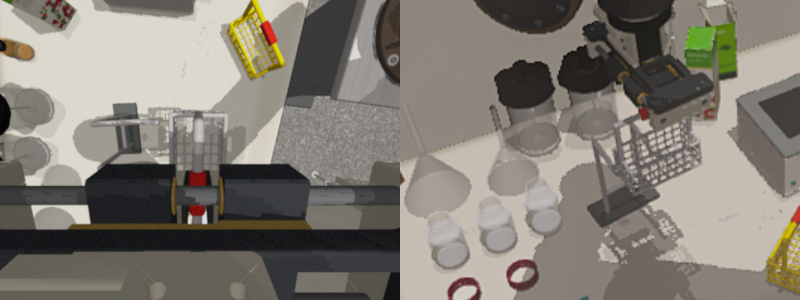

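Left half (wrist): the basket bar is vertical at half-scale column 197 and the stand's right hook runs from (95,122) to about (160,122). Right half (side): the basket is held in front of the stand, clear of the jar. I'll zoom on the hook.

```bash
python3 - <<'E'
from h import *
im=ctrl.snapshot('wrist')
cv2.imwrite('pics/w3.png',cv2.resize(im[150:290,120:320,::-1],None,fx=4,fy=4,interpolation=cv2.INTER_CUBIC))
E
```

```text
(no output)
```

View pics/w3.png

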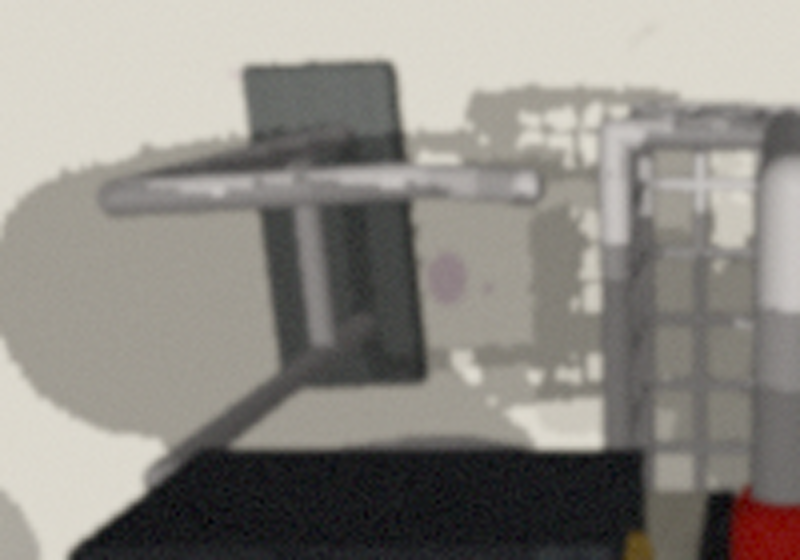

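The hook tip in the crop is at (540,187), i.e. pixel (254.6,196.4), within 2 px of my prediction. I'll go ahead with hanging the basket.

Request:
{"fn": "apply_moves", "kwargs": {"targets": [{"travel": [-2, -3, 5], "roll": 0, "jaw": 5}, {"travel": [0, 0, 15], "roll": 0, "jaw": 5}, {"travel": [0, 0, 25], "roll": 0, "jaw": 5}, {"travel": [0, 0, 25], "roll": 0, "jaw": 5}, {"travel": [0, 0, 25], "roll": 0, "jaw": 5}, {"travel": [0, 0, 15], "roll": 0, "jaw": 5}, {"travel": [0, 0, 8], "roll": 0, "jaw": 5}, {"travel": [0, -5, 0], "roll": 0, "jaw": 5}, {"travel": [0, -10, 0], "roll": 0, "jaw": 5}, {"travel": [0, -15, 0], "roll": 0, "jaw": 5}]}}

```text
clock: 7.3
tool_pos: [0.4665, 0.2649, 0.2018]
orientation: [-179.9, 0.1, -82.2]
force: [0.0, 0.6, -0.6]
opening: 0.0118
gripper_force: 29.6
```

Request:
{"fn": "apply_moves", "kwargs": {"targets": [{"travel": [0, -15, 0], "roll": 0, "jaw": 5}, {"travel": [0, -15, 0], "roll": 0, "jaw": 5}, {"travel": [0, -12, 0], "roll": 0, "jaw": 5}, {"travel": [0, -8, 0], "roll": 0, "jaw": 5}, {"travel": [0, 0, 0], "roll": 0, "jaw": 5}]}}

```text
clock: 7.8
tool_pos: [0.5156, 0.2711, 0.2001]
orientation: [180.0, -0.0, -82.3]
force: [-0.4, -0.8, -1.2]
opening: 0.0119
gripper_force: 29.6
```

```bash
python3 - <<'E'
from h import *
rel([.5145,.27,.167],-82.5)
E
```

```text
tcp [0.5156 0.2711 0.2001] [179.9758  -0.0253 -82.2841] t 7.8 F [-0.3835 -0.798  -1.1602] travel [ 0.9  1.2 33.1] roll 0.2
```

Request:
{"fn": "apply_moves", "kwargs": {"targets": [{"travel": [0, 1, 8], "roll": 0, "jaw": 5}, {"travel": [0, 0, 10], "roll": 0, "jaw": 5}, {"travel": [0, 0, 8], "roll": 0, "jaw": 5}, {"travel": [0, 0, 4], "roll": 0, "jaw": 5}, {"travel": [0, 0, 2], "roll": 0, "jaw": 5}, {"travel": [0, 0, 0], "roll": 0, "jaw": 5}]}}

```text
clock: 8.4
tool_pos: [0.5135, 0.2709, 0.1683]
orientation: [180.0, -0.0, -82.2]
force: [-0.6, -0.5, -1.5]
opening: 0.0114
gripper_force: 29.6
```

```bash
python3 - <<'E'
from h import *
rel([.5145,.27,.167],-82.5)
s=ctrl.snapshot('side'); cv2.imwrite('pics/s2.png',cv2.resize(s[220:370,170:370,::-1],None,fx=4,fy=4,interpolation=cv2.INTER_CUBIC))
E
```

```text
tcp [0.5135 0.2709 0.1683] [179.9811  -0.0171 -82.2219] t 8.4 F [-0.6345 -0.5428 -1.5215] travel [ 1.1 -0.9  1.3] roll 0.3
```

View pics/s2.png

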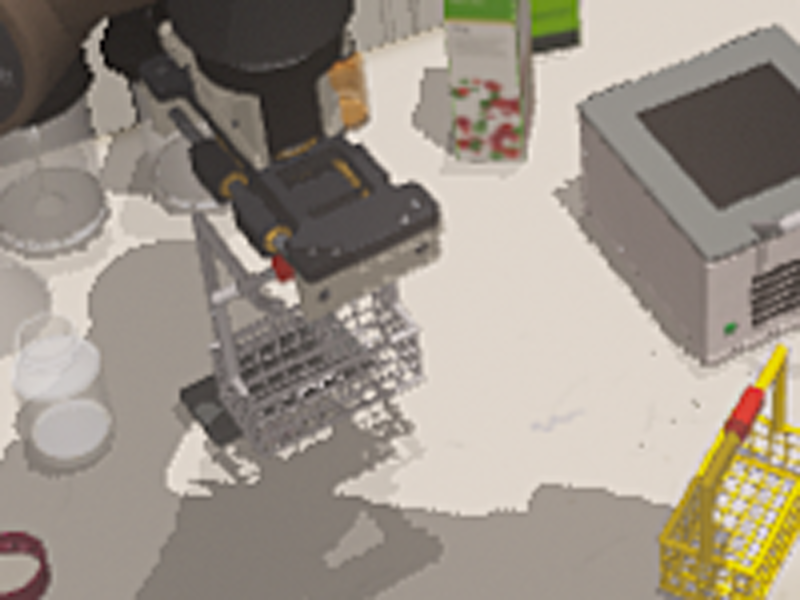

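The side crop shows the left bail leg outside the left hook, with the bar end at (215,295) and the basket body below the hooks. I'll lower the last few millimetres and watch the force.

Request:
{"fn": "apply_moves", "kwargs": {"targets": [{"travel": [0, 0, 2], "roll": 0, "jaw": 5}, {"travel": [0, 0, 1], "roll": 0, "jaw": 5}, {"travel": [0, 0, 0], "roll": 0, "jaw": 5}]}}

```text
clock: 8.75
tool_pos: [0.5137, 0.2711, 0.1658]
orientation: [-180.0, 0.0, -82.2]
force: [0.2, -0.2, -1.7]
opening: 0.0117
gripper_force: 29.6
```

Request:
{"fn": "apply_moves", "kwargs": {"targets": [{"travel": [0, 0, 1], "roll": 0, "jaw": 5}, {"travel": [0, 0, 2], "roll": 0, "jaw": 5}, {"travel": [0, 0, 0], "roll": 0, "jaw": 5}]}}

```text
clock: 9.05
tool_pos: [0.5139, 0.271, 0.1651]
orientation: [-179.9, 0.0, -82.2]
force: [-7.0, -2.0, 17.0]
opening: 0.0114
gripper_force: 29.7
```

Request:
{"fn": "apply_moves", "kwargs": {"targets": [{"travel": [0, 0, -1], "roll": 0, "jaw": 14}, {"travel": [0, 0, 0], "roll": 0, "jaw": 20}, {"travel": [0, 0, 0], "roll": 0, "jaw": 30}, {"travel": [0, 0, 0], "roll": 0, "jaw": 40}, {"travel": [0, 0, 0], "roll": 0, "jaw": 40}, {"travel": [0, 0, -3], "roll": 0, "jaw": 40}, {"travel": [0, 0, -8], "roll": 0, "jaw": 40}, {"travel": [0, 0, -15], "roll": 0, "jaw": 40}, {"travel": [0, 0, -30], "roll": 0, "jaw": 40}, {"travel": [0, 0, -30], "roll": 0, "jaw": 40}]}}

```text
clock: 10.05
tool_pos: [0.5135, 0.2707, 0.2509]
orientation: [180.0, -0.0, -82.2]
force: [1.0, -0.0, -0.5]
opening: 0.04
gripper_force: 0.0
```

```bash
python3 - <<'E'
from h import *
rel([.447,-.032,.25],-86)
T=pose(); im=ctrl.snapshot('wrist'); s=ctrl.snapshot('side')
for b in blobs(im,(0,170,60),(8,255,255),200): print(b, plane('wrist',b[1],.166,T))
for b in blobs(s,(0,170,60),(6,255,255),15): print(b, plane('side',b[1],.162))
cv2.imwrite('pics/w4.png',np.hstack([cv2.resize(im,(400,300)),cv2.resize(s[220:370,170:370],(400,300))])[:,:,::-1])
E
```

```text
tcp [0.5135 0.2707 0.2509] [179.9751  -0.0312 -82.2299] t 10.05 F [ 1.0481 -0.0263 -0.4846] travel [291.  106.8   1.1] roll 3.8
(np.int32(902), array([572.6752,  22.3814]), array([557,   0,  31,  47], dtype=int32)) [0.3841 0.1108 0.166 ]
(np.int32(611), array([315.0884, 255.18  ]), array([308, 233,  16,  46], dtype=int32)) [0.5133 0.2714 0.166 ]
(np.int32(30), array([356.8   , 320.2333]), array([353, 317,   8,   7], dtype=int32)) [0.3096 0.1055 0.162 ]
```

View pics/w4.png

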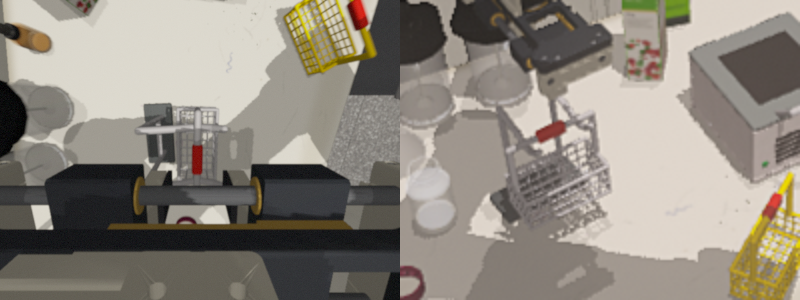

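The basket hangs on both hooks with its red grip at (0.513, 0.271), and the gripper is clear. Next is the cover bar.

Request:
{"fn": "apply_moves", "kwargs": {"targets": [{"travel": [12, 4, 0], "roll": 0, "jaw": 40}, {"travel": [25, 9, 0], "roll": 0, "jaw": 40}, {"travel": [35, 13, 0], "roll": 0, "jaw": 40}, {"travel": [40, 14, 0], "roll": 0, "jaw": 40}, {"travel": [40, 14, 0], "roll": 0, "jaw": 40}, {"travel": [40, 14, 0], "roll": 0, "jaw": 40}, {"travel": [40, 14, 0], "roll": 0, "jaw": 40}, {"travel": [30, 12, 0], "roll": 0, "jaw": 40}, {"travel": [20, 7, 0], "roll": 0, "jaw": 40}, {"travel": [10, 4, 0], "roll": 0, "jaw": 40}]}}

```text
clock: 11.15
tool_pos: [0.4476, -0.0346, 0.2491]
orientation: [180.0, -0.0, -82.3]
force: [0.8, -0.0, -0.1]
opening: 0.0398
gripper_force: 0.0
```

Request:
{"fn": "apply_moves", "kwargs": {"targets": [{"travel": [0, 0, 0], "roll": 4.4, "jaw": 40}, {"travel": [0, 0, 0], "roll": 0, "jaw": 40}]}}

```text
clock: 11.35
tool_pos: [0.4486, -0.033, 0.2492]
orientation: [180.0, -0.0, -86.8]
force: [-0.7, -1.2, -0.4]
opening: 0.0398
gripper_force: 0.0
```

```bash
python3 - <<'E'
from h import *
rel([.449,-.0335,.13],-86.7)
T=pose(); im=ctrl.snapshot('wrist'); cv2.imwrite('pics/w5.png',im[:,:,::-1])
for y in (-.045,-.0335,-.02): print(proj('wrist',(.449,y,.129),T))
E
```

```text
tcp [ 0.4486 -0.033   0.2492] [179.9664  -0.0027 -86.7514] t 11.35 F [-0.6914 -1.2184 -0.4482] travel [  0.5  -0.4 119.2] roll -0.1
[315.3821 226.0335]
[314.5467 240.283 ]
[313.589  256.6183]
```

View pics/w5.png

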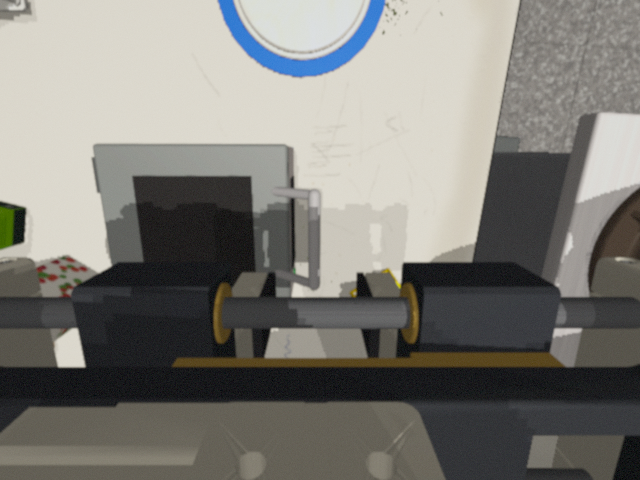

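The bar appears at column 315, rows 195–285, centred and parallel to the fingers as predicted. I'll descend and pinch it.

Request:
{"fn": "apply_moves", "kwargs": {"targets": [{"travel": [0, 0, 12], "roll": 0, "jaw": 40}, {"travel": [0, 0, 25], "roll": 0, "jaw": 40}, {"travel": [0, 0, 30], "roll": 0, "jaw": 40}, {"travel": [0, 0, 30], "roll": 0, "jaw": 40}, {"travel": [0, 0, 15], "roll": 0, "jaw": 40}, {"travel": [0, 0, 7], "roll": 0, "jaw": 40}, {"travel": [0, 0, 0], "roll": 0, "jaw": 20}, {"travel": [0, 0, 0], "roll": 0, "jaw": 4}, {"travel": [0, 0, 0], "roll": 0, "jaw": 4}, {"travel": [0, 0, 0], "roll": 0, "jaw": 4}]}}

```text
clock: 12.4
tool_pos: [0.4496, -0.0324, 0.1313]
orientation: [-179.9, 0.0, -86.6]
force: [0.9, 0.2, -0.4]
opening: 0.0135
gripper_force: 0.0
```

```bash
python3 - <<'E'
from h import *
rel([.449,-.0335,.13],-86.7)
# arc in steps of theta: tool y=-unit x (fingers), tool z=-up ; 
th=np.radians([0,6,15,25,35,45,55,65,75,85,92,96]); a=th+np.arctan2(34,183); r=186.1
x=-r*np.cos(a); z=r*np.sin(a); print(np.c_[np.degrees(th[1:]),-np.diff(x),-np.diff(z)].round(1))
E
```

```text
tcp [ 0.4496 -0.0324  0.1313] [-179.9059    0.0275  -86.6208] t 12.4 F [ 0.8905  0.1629 -0.4018] travel [1.1 0.6 1.3] roll 0.1
[[  6.   -4.6 -18.9]
 [ 15.  -10.5 -27.3]
 [ 25.  -16.5 -27.9]
 [ 35.  -21.1 -24.7]
 [ 45.  -25.  -20.6]
 [ 55.  -28.2 -16. ]
 [ 65.  -30.6 -10.8]
 [ 75.  -32.   -5.3]
 [ 85.  -32.4   0.3]
 [ 92.  -22.4   3.6]
 [ 96.  -12.6   3.3]]
```

Request:
{"fn": "apply_moves", "kwargs": {"targets": [{"travel": [0, 0, 0], "roll": 0, "jaw": 4}, {"travel": [0, 0, 0], "roll": 0, "jaw": 4}, {"travel": [0, -1, -4], "roll": 0, "jaw": 4}, {"travel": [0, -1, -6], "roll": 0, "jaw": 4}, {"travel": [0, -3, -9], "roll": 0, "jaw": 4}, {"travel": [0, -5, -14], "roll": 0, "jaw": 4}, {"travel": [0, -6, -13], "roll": 0, "jaw": 4}, {"travel": [0, -8, -14], "roll": 0, "jaw": 4}, {"travel": [0, -8, -14], "roll": 0, "jaw": 4}, {"travel": [0, 0, 0], "roll": 0, "jaw": 4}]}}

```text
clock: 13.4
tool_pos: [0.4805, -0.0308, 0.2058]
orientation: [179.9, -0.0, -86.7]
force: [-4.7, 0.4, 2.5]
opening: 0.0089
gripper_force: 30.0
```

Request:
{"fn": "apply_moves", "kwargs": {"targets": [{"travel": [0, -10, -13], "roll": 0, "jaw": 4}, {"travel": [0, -11, -12], "roll": 0, "jaw": 4}, {"travel": [0, -12, -11], "roll": 0, "jaw": 4}, {"travel": [0, -13, -10], "roll": 0, "jaw": 4}, {"travel": [0, -14, -8], "roll": 0, "jaw": 4}, {"travel": [0, -14, -8], "roll": 0, "jaw": 4}, {"travel": [0, -15, -6], "roll": 0, "jaw": 4}, {"travel": [0, -15, -5], "roll": 0, "jaw": 4}, {"travel": [0, 0, 0], "roll": 0, "jaw": 4}]}}

```text
clock: 14.3
tool_pos: [0.5858, -0.0253, 0.279]
orientation: [-180.0, -0.1, -86.6]
force: [-1.7, -1.3, 8.5]
opening: 0.0089
gripper_force: 30.0
```

```bash
python3 - <<'E'
from h import *
o=ctrl.get_obs();p=o['tool_pos']
rel([.632,-.023,.276],-86.7)
E
```

```text
tcp [ 0.5858 -0.0253  0.279 ] [-179.9876   -0.0931  -86.6291] t 14.3 F [-1.6771 -1.2773  8.5325] travel [  0.4 -46.3   3. ] roll 0.1
```

Request:
{"fn": "apply_moves", "kwargs": {"targets": [{"travel": [0, -16, -4], "roll": 0, "jaw": 4}, {"travel": [0, -16, -2], "roll": 0, "jaw": 4}, {"travel": [0, -16, 0], "roll": 0, "jaw": 4}, {"travel": [0, -16, 0], "roll": 0, "jaw": 4}, {"travel": [0, -12, 1], "roll": 0, "jaw": 4}, {"travel": [0, -10, 2], "roll": 0, "jaw": 4}, {"travel": [0, -6, 1], "roll": 0, "jaw": 4}, {"travel": [0, -4, 1], "roll": 0, "jaw": 4}, {"travel": [0, 0, 0], "roll": 0, "jaw": 4}]}}

```text
clock: 15.2
tool_pos: [0.6808, -0.02, 0.278]
orientation: [179.9, -0.1, -86.7]
force: [0.9, -7.0, 0.4]
opening: 0.0088
gripper_force: 30.0
```

Request:
{"fn": "apply_moves", "kwargs": {"targets": [{"travel": [0, 0, 0], "roll": 0, "jaw": 22}, {"travel": [0, 0, 0], "roll": 0, "jaw": 22}, {"travel": [0, 0, 0], "roll": 0, "jaw": 22}, {"travel": [0, 0, -5], "roll": 0, "jaw": 22}, {"travel": [0, 0, -15], "roll": 0, "jaw": 22}, {"travel": [0, 0, -30], "roll": 0, "jaw": 22}, {"travel": [0, 5, -30], "roll": 0, "jaw": 22}, {"travel": [0, 15, -10], "roll": 0, "jaw": 22}, {"travel": [0, 30, 0], "roll": 0, "jaw": 22}, {"travel": [0, 35, 0], "roll": 0, "jaw": 22}]}}

```text
clock: 16.2
tool_pos: [0.5949, -0.0237, 0.3682]
orientation: [180.0, 0.0, -86.6]
force: [-0.2, 0.9, 0.4]
opening: 0.0222
gripper_force: 0.0
```

Request:
{"fn": "apply_moves", "kwargs": {"targets": [{"travel": [0, 25, 0], "roll": 0, "jaw": 30}, {"travel": [0, 15, 0], "roll": 0, "jaw": 30}, {"travel": [0, 5, 0], "roll": 0, "jaw": 30}, {"travel": [0, 0, 0], "roll": 0, "jaw": 30}]}}

```text
clock: 16.6
tool_pos: [0.5504, -0.0265, 0.3693]
orientation: [-179.9, 0.0, -86.6]
force: [0.6, -0.1, 0.4]
opening: 0.03
gripper_force: 0.0
```

```bash
python3 - <<'E'
from h import *
u=lambda x,y,z:(.632-.08*np.cos(np.radians(3.3))+x*np.cos(np.radians(3.3))-y*.0576, -.023-.08*.0576+x*.0576+y*.998, z)
rel(u(-.02,0,.083),-86.7)
T=pose(); im=ctrl.snapshot('wrist')
print('tab top exp',u(-.02,0,.089),[proj('wrist',u(-.02,y,.089),T) for y in(-.018,0,.018)])
d=ctrl.snapshot('side')
cv2.imwrite('pics/w6.png',np.hstack([im[80:380,115:515],cv2.resize(d[170:320,280:480],(400,300))])[:,:,::-1])
E
```

```text
tcp [ 0.5504 -0.0265  0.3693] [-179.9217    0.0263  -86.6121] t 16.6 F [ 0.5661 -0.1405  0.419 ] travel [  1.3  18.8 286.2] roll 0.1
tab top exp (np.float64(0.5321658183385972), -0.02876, 0.089) [array([330.4064, 192.4138]), array([330.2142, 206.8831]), array([330.0261, 221.0418])]
```

View pics/w6.png

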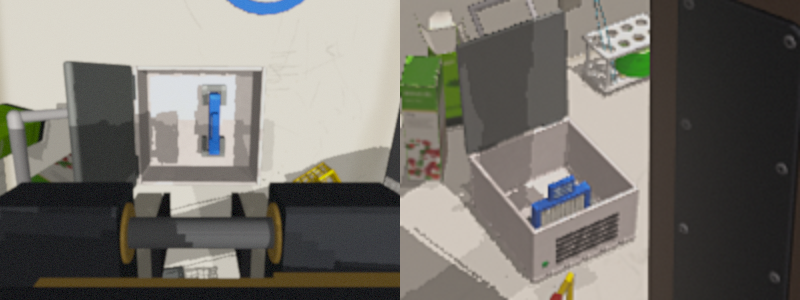

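The cover stands open with its bar at (15,125) in the wrist crop. The plate's blue tab is at about (214,123), i.e. pixel (329,203), near the predicted (330,207).

```bash
python3 - <<'E'
from h import *
T=pose(); im=ctrl.snapshot('wrist')
m=cv2.inRange(cv2.cvtColor(im,cv2.COLOR_RGB2HSV),(100,130,50),(128,255,255)); m[:140]=0
c=max(cv2.findContours(m,cv2.RETR_EXTERNAL,cv2.CHAIN_APPROX_NONE)[0],key=cv2.contourArea); print(cv2.boundingRect(c),cv2.minAreaRect(c))
for r in range(165,240,5):
    xs=np.where(m[r,300:360])[0]+300; print(r,(xs.min(),xs.max(),len(xs)) if len(xs) else None,end=' ')
E
```

```text
(324, 173, 12, 62) ((329.85137939453125, 203.5250244140625), (10.794445991516113, 61.08212661743164), 1.0609116554260254)
165 None 170 None 175 (np.int64(325), np.int64(335), 11) 180 (np.int64(325), np.int64(335), 11) 185 (np.int64(325), np.int64(334), 10) 190 (np.int64(325), np.int64(334), 10) 195 (np.int64(325), np.int64(334), 10) 200 (np.int64(325), np.int64(333), 7) 205 (np.int64(325), np.int64(333), 9) 210 (np.int64(325), np.int64(333), 9) 215 (np.int64(325), np.int64(334), 10) 220 (np.int64(325), np.int64(334), 10) 225 (np.int64(325), np.int64(334), 10) 230 (np.int64(324), np.int64(334), 11) 235 None
```

```bash
python3 - <<'E'
from h import *
T=pose()
print(plane('wrist',(329.8,203.5),.065,T),plane('wrist',(329.3,203.5),.089,T))
rel(plane('wrist',(329.6,203.5),.065,T)*[1,1,0]+[0,0,.083],-86.7)
E
```

```text
[ 0.5323 -0.0297  0.065 ] [ 0.5342 -0.0332  0.089 ]
tcp [ 0.5515 -0.0264  0.3682] [179.9738  -0.0042 -86.6333] t 16.75 F [ 0.9152 -0.3455 -0.975 ] travel [  2.1  18.9 285.2] roll 0.1
```

Request:
{"fn": "apply_moves", "kwargs": {"targets": [{"travel": [2, 10, 0], "roll": 0, "jaw": 30}, {"travel": [0, 9, 15], "roll": 0, "jaw": 30}, {"travel": [0, 0, 30], "roll": 0, "jaw": 30}, {"travel": [0, 0, 35], "roll": 0, "jaw": 30}, {"travel": [0, 0, 35], "roll": 0, "jaw": 30}, {"travel": [0, 0, 30], "roll": 0, "jaw": 30}, {"travel": [0, 0, 15], "roll": 0, "jaw": 30}, {"travel": [0, 0, 10], "roll": 0, "jaw": 30}, {"travel": [0, 0, 0], "roll": 0, "jaw": 30}]}}

```text
clock: 17.65
tool_pos: [0.5314, -0.0299, 0.1973]
orientation: [179.9, -0.0, -86.6]
force: [0.3, -0.1, 1.1]
opening: 0.03
gripper_force: 0.0
```

```bash
python3 - <<'E'
from h import *
rel([.5325,-.0297,.09],-86.7)
T=pose(); im=ctrl.snapshot('wrist')
m=cv2.inRange(cv2.cvtColor(im,cv2.COLOR_RGB2HSV),(100,130,50),(128,255,255)); m[:100]=0
c=max(cv2.findContours(m,cv2.RETR_EXTERNAL,cv2.CHAIN_APPROX_NONE)[0],key=cv2.contourArea); b=cv2.boundingRect(c); print(b)
q=(b[0]+b[2]/2-.5,b[1]+b[3]/2-.5); print(plane('wrist',q,.065,T))
E
```

```text
tcp [ 0.5314 -0.0299  0.1973] [179.8568  -0.0252 -86.6494] t 17.65 F [ 0.2597 -0.103   1.09  ] travel [ -0.2  -1.4 107.3] roll 0.1
(305, 187, 18, 97)
[ 0.5325 -0.0317  0.065 ]
```

Request:
{"fn": "apply_moves", "kwargs": {"targets": [{"travel": [1, -1, 12], "roll": 0, "jaw": 30}, {"travel": [0, 0, 22], "roll": 0, "jaw": 30}, {"travel": [0, 0, 22], "roll": 0, "jaw": 30}, {"travel": [0, 0, 20], "roll": 0, "jaw": 30}, {"travel": [0, 0, 14], "roll": 0, "jaw": 30}, {"travel": [0, 0, 8], "roll": 0, "jaw": 30}, {"travel": [0, 0, 0], "roll": 0, "jaw": 30}]}}

```text
clock: 18.4
tool_pos: [0.5328, -0.0307, 0.0998]
orientation: [179.9, -0.0, -86.6]
force: [0.3, 0.2, -0.0]
opening: 0.03
gripper_force: 0.0
```

Request:
{"fn": "apply_moves", "kwargs": {"targets": [{"travel": [0, 0, 5], "roll": 0, "jaw": 30}, {"travel": [0, 0, 3], "roll": 0, "jaw": 20}, {"travel": [0, 0, 0], "roll": 0, "jaw": 2}, {"travel": [0, 0, 0], "roll": 0, "jaw": 2}, {"travel": [0, 0, 0], "roll": 0, "jaw": 2}, {"travel": [0, 0, 0], "roll": 0, "jaw": 2}, {"travel": [0, 0, 0], "roll": 0, "jaw": 2}]}}

```text
clock: 19.1
tool_pos: [0.5333, -0.0306, 0.0929]
orientation: [-180.0, 0.0, -86.6]
force: [-0.5, 0.2, 2.6]
opening: 0.0078
gripper_force: 30.0
```

Request:
{"fn": "apply_moves", "kwargs": {"targets": [{"travel": [0, 0, -4], "roll": 0, "jaw": 2}, {"travel": [0, 0, -8], "roll": 0, "jaw": 2}, {"travel": [0, 0, -14], "roll": 0, "jaw": 2}, {"travel": [0, 0, -18], "roll": 0, "jaw": 2}, {"travel": [0, 0, -20], "roll": 0, "jaw": 2}, {"travel": [0, 0, -20], "roll": 0, "jaw": 2}, {"travel": [0, 0, -20], "roll": 0, "jaw": 2}, {"travel": [0, 0, -16], "roll": 0, "jaw": 2}, {"travel": [0, 0, -10], "roll": 0, "jaw": 2}, {"travel": [0, 0, 0], "roll": 0, "jaw": 2}]}}

```text
clock: 20.1
tool_pos: [0.5337, -0.0305, 0.2242]
orientation: [-179.8, 0.0, -86.6]
force: [0.7, 1.1, -1.4]
opening: 0.0077
gripper_force: 30.0
```

Request:
{"fn": "apply_moves", "kwargs": {"targets": [{"travel": [0, 0, 0], "roll": 0, "jaw": 2}, {"travel": [0, 0, 0], "roll": 0, "jaw": 2}, {"travel": [0, 0, 0], "roll": 0, "jaw": 2}]}}

```text
clock: 20.4
tool_pos: [0.5326, -0.0307, 0.2216]
orientation: [179.9, -0.0, -86.6]
force: [1.0, 0.1, -1.0]
opening: 0.0077
gripper_force: 30.0
```

```bash
python3 - <<'E'
from h import *
T=pose(); im=ctrl.snapshot('wrist')
m=cv2.inRange(cv2.cvtColor(im,cv2.COLOR_RGB2HSV),(105,170,60),(125,255,255))
n,_,s,c=cv2.connectedComponentsWithStats(m); print([(s[i],c[i]) for i in range(1,n) if s[i,4]>150])
rel([.4745,-.2615,.19],-86.7)
s=ctrl.snapshot('scene'); m=cv2.inRange(cv2.cvtColor(s,cv2.COLOR_RGB2HSV),(108,180,80),(125,255,255))
c=max(cv2.findContours(m,cv2.RETR_EXTERNAL,cv2.CHAIN_APPROX_NONE)[0],key=cv2.contourArea)
P=np.array([plane('scene',p[0],.003)[:2] for p in c]).astype('f4'); print(cv2.minEnclosingCircle(P), cv2.boundingRect(c))
E
```

```text
[(array([ 306,    0,  173,   73, 3238], dtype=int32), array([387.5862,  41.7418])), (array([ 303,  203,   26,   94, 2082], dtype=int32), array([315.7603, 248.4304])), (array([305, 329,  22,  28, 520], dtype=int32), array([315.6231, 343.2885]))]
tcp [ 0.5328 -0.0307  0.2218] [179.9193  -0.0152 -86.6382] t 20.45 F [-0.0097  0.075  -1.2809] travel [227.   71.7  31.9] roll 0.1
((0.47572505474090576, -0.2609977126121521), 0.08421244472265244) (378, 321, 70, 54)
```

Request:
{"fn": "apply_moves", "kwargs": {"targets": [{"travel": [5, 2, 0], "roll": 0, "jaw": 2}, {"travel": [12, 4, 0], "roll": 0, "jaw": 2}, {"travel": [20, 6, 0], "roll": 0, "jaw": 2}, {"travel": [28, 9, 0], "roll": 0, "jaw": 2}, {"travel": [32, 10, 0], "roll": 0, "jaw": 2}, {"travel": [32, 10, 0], "roll": 0, "jaw": 2}, {"travel": [30, 10, 0], "roll": 0, "jaw": 2}, {"travel": [28, 8, 2], "roll": 0, "jaw": 2}, {"travel": [20, 7, 8], "roll": 0, "jaw": 2}, {"travel": [12, 4, 8], "roll": 0, "jaw": 2}]}}

```text
clock: 21.5
tool_pos: [0.475, -0.2554, 0.2044]
orientation: [-180.0, -0.0, -86.7]
force: [-0.3, 0.9, -1.2]
opening: 0.0078
gripper_force: 30.0
```

Request:
{"fn": "apply_moves", "kwargs": {"targets": [{"travel": [5, 2, 6], "roll": 0, "jaw": 2}, {"travel": [2, 0, 4], "roll": 0, "jaw": 2}, {"travel": [0, 0, 0], "roll": 0, "jaw": 2}, {"travel": [0, 0, 0], "roll": 0, "jaw": 2}, {"travel": [0, 0, 0], "roll": 0, "jaw": 2}, {"travel": [0, 0, 0], "roll": 0, "jaw": 2}]}}

```text
clock: 22.1
tool_pos: [0.4749, -0.26, 0.1949]
orientation: [-180.0, -0.0, -86.6]
force: [-0.3, -0.3, -2.0]
opening: 0.0079
gripper_force: 30.0
```

```bash
python3 - <<'E'
from h import *
rel([.4755,-.261,.19],-86.7); print(ctrl.get_obs()['gripper_force'])
s=ctrl.snapshot('scene'); d=ctrl.snapshot('side')
cv2.imwrite('pics/f.png',np.hstack([cv2.resize(s[200:380,260:500],(400,300)),cv2.resize(d[160:370,170:450],(400,300))])[:,:,::-1])
E
```

```text
tcp [ 0.4749 -0.26    0.1949] [-179.9634   -0.0098  -86.5806] t 22.1 F [-0.2954 -0.348  -2.035 ] travel [ 1.  -0.5  4.9] roll 0.1
29.996346831321716
```

View pics/f.png

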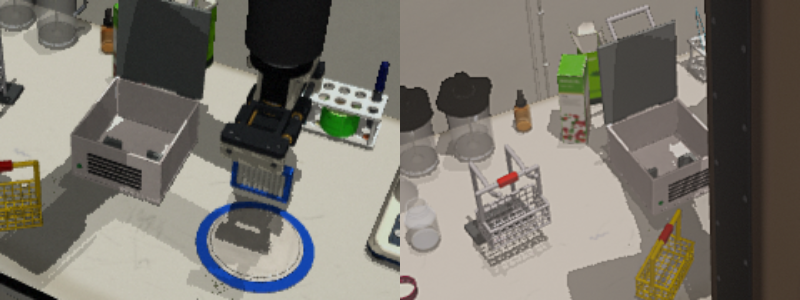

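The plate is held upright over the pan at about (262,180) in the left half. The cover is open, the basket hangs on the hooks (red grip at (508,180)), and the carton and jar have not moved. I'm handing in.

```bash
python3 -c "
from plant import ctrl
print(ctrl.close_job())"
```

```text
the job is handed in; nothing more can be done
None
```

I handed the job in at about 22 s of the 64 s allowed: the last camera check showed the basket hanging on both hooks, the cover open, and the plate held upright about 0.11 m above the bench over the middle of the pan; no verdict came back.

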